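# Lock the hold-down bar of a casting mould

## Robot

A 6-joint arm with a two-finger parallel gripper is mounted at the origin on the work surface. World frame = base frame: x ahead of the robot, y to its left, z up, the work surface at z = 0. Lengths are in m, angles in rad, forces in N, time in s.
With the tool pointing down it reaches from about 0.325 to 0.775 m from the base axis. Payload 5.5 kg.
Tool frame: the origin (TCP) lies midway between the tips of the shut fingers; the grasp point (between the pads) lies 19 mm behind it; z points along the fingers, y is the line along which they close (so a half turn about z gives the same grasp; the last joint's range is limited). The gripper opens to 85 mm and grips with 20 to 120 N. Pads are 22 mm wide; open, the fingers measure 114 mm over their backs; the gripper's body (76 mm by 85 mm) begins 54 mm behind the grasp point. The pads swing forward as they close: fully open they stand 13 mm farther back than shut.
Start: joints at [-1.319, 0.091, 1.231, -0, 1.82, -0.057], TCP at [0.182, -0.572, 0.231] pointing down, gripper open.
Joint ranges: [-2.87, 2.87], [-0.86, 2.18], [0.17, 2.46], [-1.51, 4.65], [0.06, 2.69], [-2.65, 2.65]. Speed limits (rad/s): [2.57, 2.57, 3.01, 3.14, 3.14, 3.14].

## Interface

Orientations are given as a rotation vector (axis times angle).
In Python, from station import * gives the robot as it stands.
- The arm moves only by the tool carry_out, never from a script. Its argument "commands" is a list that holds one entry, the list of rows, each a list of 7 numbers: the shift along the world's x, y, z in units of 40 mm (1.0 is 40 mm), then the turn, a rotation vector about the world's x, y, z in units of 6 degrees (1.0 is 6 degrees), then the opening, from 0 (shut) to 1 (fully open). In form: [[[dx, dy, dz, rx, ry, rz, grip], ...]]. A call has 1 to 8 rows; each row is the pose to reach, as a shift and turn from the pose commanded when the call began; what a row does not reach only later rows make up. A row lasts 1/12 s, in which the tool goes at most 41.7 mm and 7.16 degrees, less where a joint would pass 70% of its speed; a pose out of reach is approached as far as the arm can. A call with a gripper value outside its range is refused whole. The fingers move at their own pace and stop on an object; "force" is the grip in N (left out, the last holds). Time passes only in rows, so rows that repeat a pose let the fingers close. It gives the time, the measured TCP pose, the force, the opening and the grip force at its end, in the units of the state.
- get_state(): the state, without advancing time (a new reading comes with each control period).
- capture(name): name is "scene" or "top"; returns the picture (420x560x3 uint8, red, green, blue); there is no depth.
- camera_model(name): a dict with "vfov" (degrees; the focal length in pixels is half the picture's height over the tangent of half this angle, whatever the lens; pixels are square), "cx", "cy" (the principal point, pixels), "R" (3x3) and "t" (3): a world point X has camera coordinates R X + t. Camera axes: x right, y down, z forward; pixel columns grow to the right and rows downward; lengths in m; the calibration is good to about 2 mm. A picture is of the moment at which its call begins. camera_model takes no time and is no camera call.
- hand_in(): hands the job in; it is judged then, once.
The state is a dict: "time": time; "joints": joint angles; "joint_velocities": joint speeds; "joint_efforts": joint torques, N m; "ee_pos": TCP position; "orientation": TCP orientation; "contact_force": force on the tool from outside, world axes, zero at the start; "torque": the same for the moment, N m; "finger_gap": finger opening in m; "finger_force": force on a finger pad.
Only numpy, scipy, OpenCV 4.12 (cv2) and the standard library are available. Lean on these libraries where they do the work, as an engineer would, in place of code of your own. Each camera call takes 0.05 s, during which the arm holds its last target. There are 200 camera calls.

## Task

The wooden hold-down bar on the river-board mould is locked at one end only. Pick up the loose steel sleeve from the bench, slide it down over the bare stud, and ease it past the two sprung balls until they click out above it and it sits flat on the washer. Feel your way: never force the sleeve against the stud, and leave the cup, the jar and the brush where they are.

Things in the scene. Friction and masses are not known exactly. Their poses are not given: they have to be found in the camera images.
- sleeve: the loose sleeve: a plain steel tube, 40 mm outside, bore 17.6 mm right through, 34 mm long, 0.22 kg, both ends alike, standing on the bench. Origin at the centre of its lower end, z along its bore. Contact forces of over 30 N in all on the stud, balls or washer would gall it; a wedged sleeve bears on both sides of the rod, so keep the push on the tool under 15 N
- sleeve_mid (a point): the middle of the sleeve: on its axis, 17 mm from either end. On its way down the stud its lower end meets the balls about 43 mm above the washer and needs a push of about 8 N to press them in, then slides over them with 1 to 3 N; with its lower end about 4 mm above the washer they spring out over its upper end (the click), and it is left about 1 mm of play down to the washer
- stud: the bare stud's fixed foot (32 mm disc, 5 mm thick) on the base board; origin at the centre of the foot's underside, z up. The stud is an upright steel rod, diameter 16 mm, its end 112 mm above this origin with a chamfer of about 1 mm. The rod does not stand true on its foot: its axis is 4 to 5.5 mm to one side of the origin, in a direction that differs each time and that only sight or touch tells
- stud_seat (a point): straight above the foot's centre, level with the top face of the solid washer (42 mm wide) that lies on the bar round the rod: the height where the sleeve's lower end must come to rest, 75 mm above the bench, 52 mm below the rod's end. Two sprung balls stand 2.4 mm out of either side of the rod, centres 39 mm above the washer. The play between rod and bore is 0.8 mm all round
- stud_locked: the other stud, of the same make, at the other end of the bar (236 mm away), with a like sleeve already locked on it and fixed. Leave it alone
- mould: the fixed mould: a base board 260 x 280 mm, 15 mm thick, origin at the centre of its underside; on it a wooden frame 35 mm high around planks and blue resin; across it along its y axis the wooden hold-down bar 275 x 50 x 22 mm, top 72 mm above the bench; the studs stand 118 mm either side of the centre along y; two small clamps on the end walls (along x), up to 92 mm high
- cup: white plastic mixing cup, 72 mm wide at the rim, 85 mm high, a bystander; origin at its underside
- jar: clear jar with a white cap, 60 mm wide, about 75 mm high, a bystander; origin at its underside
- brush: a brush lying along its x axis, a bystander; origin at its underside
Not all that is in view belongs to the job. Of the things like the sleeve, leave any that is green; of the rest the larger one is meant.

How it is judged:
On the way, in this order (a step that is already met when the one before it is completed fails the run):
1. the sleeve is threaded on the bare stud, still above the balls or riding on them (horizontal distance between sleeve_mid and stud_seat below 0.008 m and angle between the z axis of sleeve and the z axis of stud, either way round below 0.12 rad and z of sleeve_mid in the frame of stud_seat between 0.024 and 0.066 m), for 0.05 s.
2. the sleeve has clicked home under the balls (horizontal distance between sleeve_mid and stud_seat below 0.008 m and z of sleeve_mid in the frame of stud_seat below 0.0195 m), for 0.2 s.
At the end, for the whole second after the job is handed in: the sleeve is on the bare stud, upright (within 8 mm of the foot's centre, as the rod stands, and 0.06 rad), its lower end within 2.5 mm of the washer and so below the sprung balls, let go and at rest (all of step 2 and angle between the z axis of sleeve and the z axis of stud, either way round below 0.06 rad and z of sleeve_mid in the frame of stud_seat above 0.014 m and linear speed of sleeve below 0.02 m/s); the robot touches nothing.
It fails at once if the sleeve is forced against the stud, its balls or its washer with more than 30 N (contact force between sleeve and stud above 30 N).
It fails at once if the sleeve is forced against the mould or the locked stud with more than 30 N (contact force between sleeve and mould above 30 N or contact force between sleeve and stud_locked above 30 N).
It fails at once if a bystander is shifted by more than 30 mm (distance of any of cup, jar, brush from where it was at the start of the episode above 0.03 m).
It also fails if it takes over 64 s, if anything falls off the work surface, if the arm or the gripper's body presses on something with over 40 N, if the wrist force passes 120 N, or if a joint passes its speed limit or range.

## Working session

There is one attempt and no reset: what is moved stays moved. The work goes in short steps, Python scripts to look and compute and a tool call to move; the robot and the scene stay as the last step left them, time stands still between calls to the robot, and variables do not carry over. Pictures are saved under pics/ and viewed, at most 10 in all, crops included, and the job is handed in when it is done.

Besides the shell and the picture viewer there is one more tool, called after ">>>" as a command line: name --argument value ..., lists and objects as JSON in quotes. carry_out: Moves the arm, as the interface text tells. Its arguments: {"type":"object","properties":{"commands":{"type":"array"},"force":{"type":"number"}},"required":["commands"]}

```bash
mkdir -p pics; python3 - <<'E'
from station import *
import cv2,numpy as np
for n in("scene","top"):
    im=capture(n); cv2.imwrite(f"pics/{n}0.png",im[:,:,::-1]); m=camera_model(n)
    R=np.array(m["R"]);print(n,m["vfov"],m["cx"],m["cy"],R.round(3).tolist(),(-R.T@np.array(m["t"])).round(3), [k for k in m])
s=get_state();print(s)
E
```

```text
scene 56.52364884327892 286.92777086417186 208.54295081354513 [[-0.373, 0.928, 0.012], [0.789, 0.324, -0.523], [-0.489, -0.185, -0.853]] [0.921 0.088 0.756] ['vfov', 'cx', 'cy', 'R', 't']
top 47.53411714412368 282.7925803970947 226.08986115397585 [[0.023, -1.0, 0.017], [-0.983, -0.025, -0.184], [0.185, -0.012, -0.983]] [ 0.336 -0.068  1.244] ['vfov', 'cx', 'cy', 'R', 't']
{'time': 0.1, 'joints': array([-1.31870344e+00,  9.18146302e-02,  1.23175894e+00, -2.81004913e-05,
        1.81977557e+00, -5.66976509e-02]), 'joint_velocities': array([-0.00147563, -0.00251475, -0.00199507,  0.001919  , -0.00031775,
       -0.00211391]), 'joint_efforts': array([ 3.49205824e-03, -4.60219431e+01, -4.19216716e+01,  7.99127429e-05,
        1.06860639e-02, -3.13682119e-05]), 'ee_pos': array([ 0.18227466, -0.57139073,  0.23024901]), 'orientation': array([-3.10249945e+00, -4.82843120e-01,  3.11539535e-04]), 'contact_force': array([-0.69818496,  0.19617882,  0.31100075]), 'torque': array([-0.02017634, -0.01312587,  0.02962136]), 'finger_force': 0.0, 'finger_gap': 0.08552999611336731}
```

View pics/scene0.png

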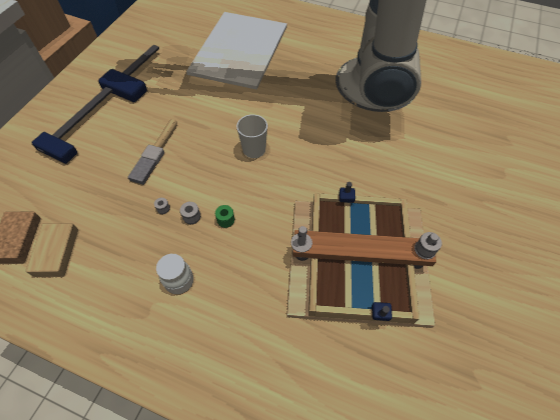

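View pics/top0.png

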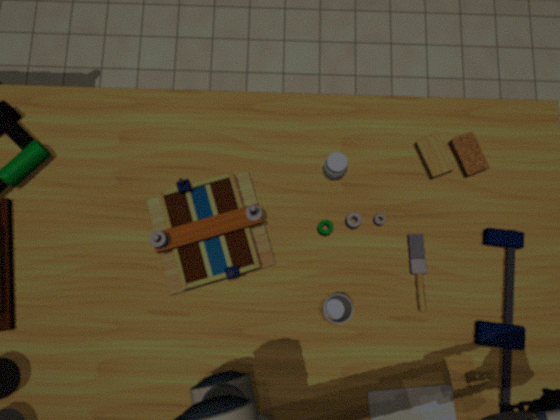

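The scene view shows the target sleeve (large, grey) at about (190,212), the small one at (162,205) and the green one at (225,216). The bare stud is at (302,240), the locked one at (430,243). In the top view the sleeve is at (354,220) and the bare stud at (254,213). Next I'll enlarge these.

```bash
cat > h.py <<'E'
from station import *
import cv2,numpy as np
def ray(n,u,v):
    m=camera_model(n);R=np.array(m["R"]);t=np.array(m["t"])
    f=210/np.tan(np.radians(m["vfov"]/2))
    return -R.T@t, R.T@np.array([(u-m["cx"])/f,(v-m["cy"])/f,1])
def onz(n,u,v,z):
    c,d=ray(n,u,v); return c+d*(z-c[2])/d[2]
def px(n,X):
    m=camera_model(n);f=210/np.tan(np.radians(m["vfov"]/2))
    p=np.array(m["R"])@np.array(X)+np.array(m["t"]); return np.array([m["cx"],m["cy"]])+f*p[:2]/p[2]
def tri(a,b):
    A=np.zeros((3,3));y=np.zeros(3)
    for n,u,v in(a,b):
        c,d=ray(n,u,v);d=d/np.linalg.norm(d);P=np.eye(3)-np.outer(d,d);A+=P;y+=P@c
    return np.linalg.solve(A,y)
def crop(n,im,u,v,h,w=None,s=10):
    w=w or h
    return cv2.resize(im[v-h:v+h,u-w:u+w],None,fx=s,fy=s,interpolation=cv2.INTER_CUBIC)
E
python3 - <<'E'
from h import *
s=np.array(cv2.imread("pics/scene0.png"));t=cv2.imread("pics/top0.png")
a=np.hstack([crop(0,s,302,243,20,20),crop(0,s,190,212,20,20)])
b=np.hstack([crop(0,t,254,213,10,10,20),crop(0,t,354,220,10,10,20)])
b=b[:200*2]; 
o=cv2.resize(np.vstack([a,b]),(600,600));cv2.imwrite("pics/c1.png",o)
E
```

```text
(no output)
```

View pics/c1.png

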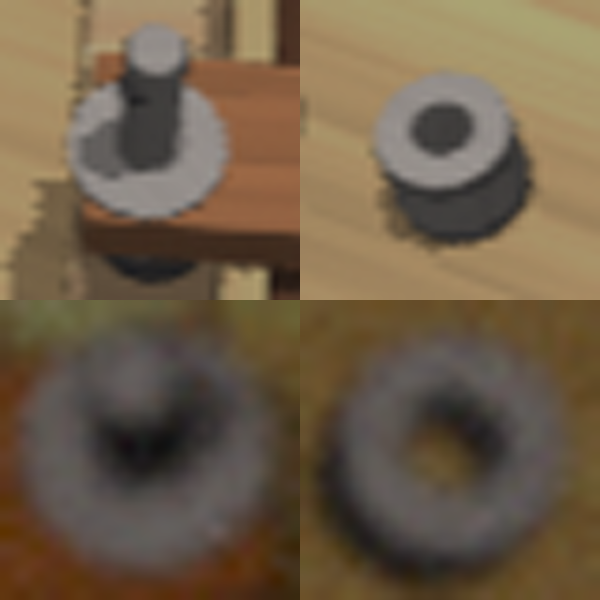

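The crops show the bare stud with its tip at crop (157,52) in the scene view and (135,378) in the top view, the washer round it, and the sleeve's top ring at (444,130) and (452,443). Now fitting ellipses to masks of these.

```bash
cat > fit.py <<'E'
from h import *
def ell(im,u,v,h,cond,s=8,near=None):
    c=crop(0,im[:,:,::-1] if False else im,u,v,h,h,s).astype(int)
    g=c.mean(2);sat=c.max(2)-c.min(2)
    m=cond(g,sat).astype(np.uint8)
    cs,_=cv2.findContours(m,cv2.RETR_EXTERNAL,cv2.CHAIN_APPROX_NONE)
    out=[]
    for k in cs:
        if cv2.contourArea(k)>s*s*6:
            k=cv2.convexHull(k)
            (x,y),ax,an=cv2.fitEllipse(k)
            out.append(((x+.5)/s-.5+u-h,(y+.5)/s-.5+v-h,ax[0]/s,ax[1]/s,an))
    return out
E
python3 - <<'E'
from fit import *
s=cv2.imread("pics/scene0.png");t=cv2.imread("pics/top0.png")
L=lambda g,sat:(g>105)&(sat<32)
for n,u,v,h in(("stud",302,243,20),("slv",190,212,16),("locked",430,243,20)):
    print("scene",n,np.round(ell(s,u,v,h,L),2).tolist())
for n,u,v,h in(("stud",254,213,12),("slv",354,220,12),("locked",159,239,14)):
    print("top",n,np.round(ell(t,u,v,h,lambda g,sat:(g>70)&(sat<28)),2).tolist())
# manual
m=lambda x,y,u0,v0,k:((x+.5)/k-.5+u0,(y+.5)/k-.5+v0)
a=m(157,52,282,223,7.5);b=m(135,78,244,203,15);print("tip tri",a,b,tri(("scene",*a),("top",*b)),onz("scene",*a,.127),onz("top",*b,.127))
a=m(148,147,282,223,7.5);b=m(145,150,244,203,15);print("washer",a,b,tri(("scene",*a),("top",*b)),onz("scene",*a,.075),onz("top",*b,.075))
a=m(144,130,170,192,7.5);b=m(152,143,344,210,15);print("slv",a,b,tri(("scene",*a),("top",*b)),onz("scene",*a,.034),onz("top",*b,.034))
E
```

```text
scene stud [[301.1, 242.1, 18.96, 21.41, 99.31], [302.43, 229.05, 6.42, 8.39, 97.67]]
scene slv [[188.58, 208.86, 14.8, 18.72, 71.86]]
scene locked [[430.78, 240.94, 17.41, 22.18, 119.09]]
top stud [[253.24, 212.08, 16.46, 16.66, 81.48]]
top slv [[353.84, 219.03, 14.1, 15.16, 119.55]]
top locked [[156.84, 238.02, 15.63, 16.8, 27.99]]
tip tri (302.5, 229.5) (252.53333333333333, 207.73333333333332) [ 0.58943709 -0.00721217  0.12357774] [ 0.59101038 -0.00587246  0.127     ] [ 0.58888779 -0.00822384  0.127     ]
washer (301.3, 242.16666666666666) (253.2, 212.53333333333333) [ 0.5890755  -0.00687254  0.07117697] [ 0.59080212 -0.00587742  0.075     ] [ 0.58837804 -0.00753862  0.075     ]
slv (188.76666666666665, 208.9) (353.6666666666667, 219.06666666666666) [ 0.58711659 -0.2666357   0.03131791] [ 0.58824085 -0.26498228  0.034     ] [ 0.58672555 -0.2665126   0.034     ]
```

Both views agree on the offset from sleeve to rod: (+2.5, +258.7) mm. I'll close along x, since the neighbouring rings lie along y. Moving over the sleeve now.

>>> carry_out --commands '[[[0.8, 0.6, 0, 0, 0, 1, 1], [1.6, 1.2, 0, 0, 0, 2, 1], [2.4, 1.8, 0, 0, 0, 3, 1], [3.2, 2.4, 0, 0, 0, 4, 1], [4.0, 3.0, 0, 0, 0, 5, 1], [4.8, 3.6, 0, 0, 0, 6, 1], [5.6, 4.2, 0, 0, 0, 7, 1], [6.4, 4.8, 0, 0, 0, 8, 1]]]' --force 40

```text
time: 0.77
ee_pos: [0.4395, -0.3781, 0.2309]
orientation: [-2.635, -1.71, 0.0]
contact_force: [0.6, -1.0, 0.5]
finger_gap: 0.0852
finger_force: 0.0
```

>>> carry_out --commands '[[[0.7, 0.55, -0.3, 0, 0, 1, 1], [1.4, 1.1, -0.8, 0, 0, 2, 1], [2.1, 1.6, -1.3, 0, 0, 3, 1], [2.8, 2.2, -1.8, 0, 0, 4, 1], [3.4, 2.6, -2.3, 0, 0, 4.1, 1], [3.7, 2.85, -2.7, 0, 0, 4.1, 1], [3.7, 2.85, -2.7, 0, 0, 4.1, 1], [3.7, 2.85, -2.7, 0, 0, 4.1, 1]]]'

```text
time: 1.43
ee_pos: [0.5858, -0.2645, 0.121]
orientation: [-2.211, -2.226, 0.003]
contact_force: [-0.0, 0.7, -0.1]
finger_gap: 0.0848
finger_force: 0.0
```

```bash
python3 - <<'E'
from station import *
from scipy.spatial.transform import Rotation as R
s=get_state();print(s["time"],s["ee_pos"],R.from_rotvec(s["orientation"]).as_matrix().round(4).tolist(),s["joints"].round(2))
E
```

```text
1.4333 [ 0.58584642 -0.26454985  0.12101917] [[-0.0068, 1.0, -0.004], [1.0, 0.0068, 0.0017], [0.0017, -0.004, -1.0]] [-0.48  0.22  1.29 -0.    1.64 -0.48]
```

>>> carry_out --commands '[[[0.04, -0.03, -0.8, 0, 0, 0, 1], [0.04, -0.03, -1.6, 0, 0, 0, 1], [0.04, -0.03, -2.2, 0, 0, 0, 1], [0.04, -0.03, -2.6, 0, 0, 0, 1], [0.04, -0.03, -2.9, 0, 0, 0, 1], [0.04, -0.03, -2.9, 0, 0, 0, 1], [0.04, -0.03, -2.9, 0, 0, 0, 0.6], [0.04, -0.03, -2.9, 0, 0, 0, 0.5]]]'

```text
time: 2.1
ee_pos: [0.5888, -0.2679, 0.0098]
orientation: [2.214, 2.224, 0.002]
contact_force: [0.3, 0.6, 0.7]
finger_gap: 0.0634
finger_force: 0.0
```

>>> carry_out --commands '[[[0, 0, 0, 0, 0, 0, 0.3], [0, 0, 0, 0, 0, 0, 0.3], [0, 0, 0, 0, 0, 0, 0.3], [0, 0, 0, 0, 0, 0, 0.3], [0, 0, 0, 0, 0, 0, 0.3], [0, 0, 0, 0, 0, 0, 0.3]]]'

```text
time: 2.6
ee_pos: [0.5889, -0.2674, 0.0095]
orientation: [2.213, 2.225, 0.001]
contact_force: [-1.5, -0.7, 6.8]
finger_gap: 0.038
finger_force: 41.6
```

>>> carry_out --commands '[[[0, 0, 0.3, 0, 0, 0, 0.3], [0, 0, 1.0, 0, 0, 0, 0.3], [0, 0, 1.9, 0, 0, 0, 0.3], [0, 0, 2.8, 0, 0, 0, 0.3], [0, 0, 3.5, 0, 0, 0, 0.3], [0, 0, 3.7, 0, 0, 0, 0.3], [0, 0, 3.7, 0, 0, 0, 0.3]]]'

```text
time: 3.18
ee_pos: [0.5892, -0.2673, 0.1591]
orientation: [2.211, 2.223, 0.003]
contact_force: [-0.1, -0.5, -2.3]
finger_gap: 0.038
finger_force: 40.8
```

>>> carry_out --commands '[[[0, 0.6, 0, 0, 0, 0, 0.3], [0, 1.5, 0, 0, 0, 0, 0.3], [0, 2.5, 0, 0, 0, 0, 0.3], [0, 3.5, 0, 0, 0, 0, 0.3], [0, 4.5, 0, 0, 0, 0, 0.3], [0.03, 5.4, 0, 0, 0, 0, 0.3], [0.03, 6.1, 0, 0, 0, 0, 0.3], [0.03, 6.47, 0, 0, 0, 0, 0.3]]]'

```text
time: 3.85
ee_pos: [0.5876, -0.0042, 0.1515]
orientation: [-2.208, -2.227, 0.004]
contact_force: [0.3, 0.0, -1.7]
finger_gap: 0.0381
finger_force: 40.7
```

>>> carry_out --commands '[[[0, 0, 0, 0, 0, 0, 0.3], [0, 0, 0, 0, 0, 0, 0.3], [0, 0, 0, 0, 0, 0, 0.3]]]'

```text
time: 4.1
ee_pos: [0.5884, -0.0087, 0.153]
orientation: [-2.215, -2.225, 0.004]
contact_force: [0.1, -0.0, -2.2]
finger_gap: 0.0381
finger_force: 40.7
```

```bash
python3 - <<'E'
from h import *
s=get_state();print(s["time"],s["ee_pos"],s["orientation"],s["contact_force"],s["torque"],s["finger_gap"])
a=capture("scene")[:,:,::-1];b=capture("top")[:,:,::-1];cv2.imwrite("pics/s2.png",a);cv2.imwrite("pics/t2.png",b)
cv2.imwrite("pics/c2.png",np.hstack([crop(0,a,302,225,40,30,7),crop(0,b,254,213,20,13,14)]))
E
```

```text
4.1 [ 0.58839852 -0.00867249  0.15302869] [-2.2145814  -2.22523204  0.00420665] [ 0.0865122  -0.04957997 -2.15877678] [-0.01351913  0.03094141  0.0350517 ] 0.03811540684980171
```

View pics/c2.png

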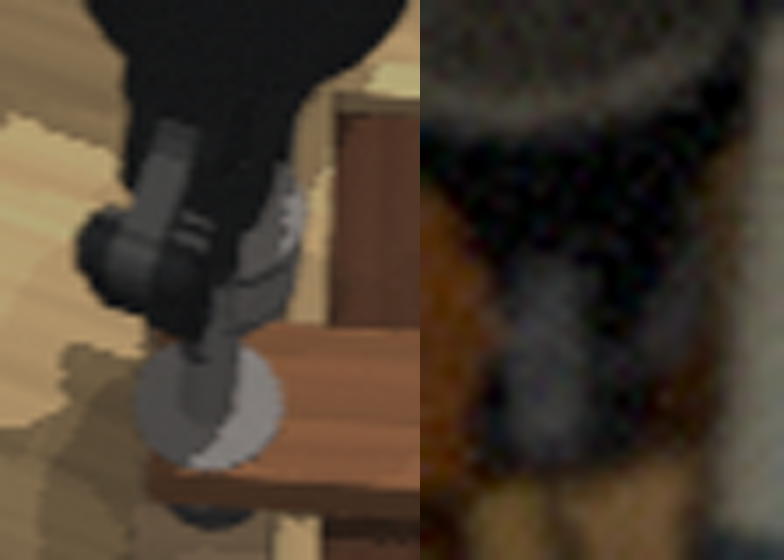

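The picture shows the sleeve above the rod, half hidden by the near finger. I'll overlay the nominal projected end circles to judge the offset.

```bash
python3 - <<'E'
from h import *
a=cv2.imread("pics/s2.png");S=14;u,v=304,222
c=crop(0,a,u,v,21,21,S); c=np.clip(c.astype(float)*1.6,0,255).astype(np.uint8)
raw=c.copy()
for z,col in((.147,(0,255,0)),(.181,(0,255,255))):
    P=[px("scene",[.591+.02*np.cos(t),-.0059+.02*np.sin(t),z]) for t in np.linspace(0,6.28,60)]
    q=np.array([[(p[0]-u+21+.5)*S,(p[1]-v+21+.5)*S] for p in P]).astype(np.int32)
    cv2.polylines(c,[q],True,col,1)
o=cv2.resize(np.hstack([raw,c]),(800,400));cv2.imwrite("pics/c3.png",o)
E
```

```text
(no output)
```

View pics/c3.png

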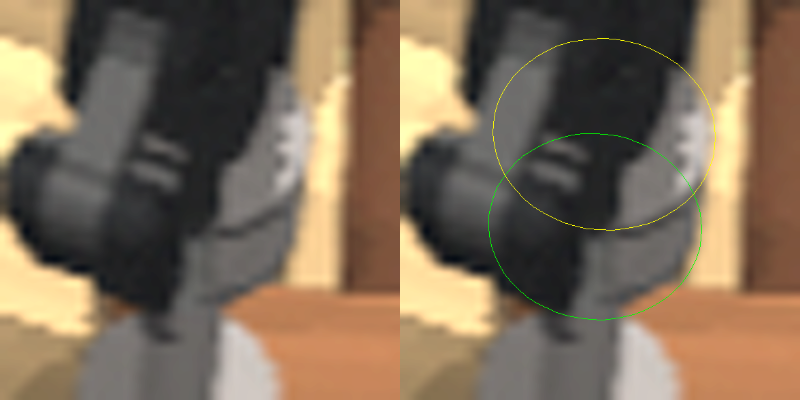

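The overlay agrees to within about 1 mm, with the sleeve slightly towards -y. Nudging it and coming down near the tip.

>>> carry_out --commands '[[[0, 0.015, -0.1, 0, 0, 0, 0.3], [0, 0.015, -0.25, 0, 0, 0, 0.3], [0, 0.015, -0.4, 0, 0, 0, 0.3], [0, 0.015, -0.4, 0, 0, 0, 0.3], [0, 0.015, -0.4, 0, 0, 0, 0.3]]]'

```text
time: 4.62
ee_pos: [0.5887, -0.0076, 0.1382]
orientation: [-2.215, -2.226, 0.002]
contact_force: [0.1, 0.5, -1.6]
finger_gap: 0.0378
finger_force: 40.8
```

>>> carry_out --commands '[[[0, 0, -0.0125, 0, 0, 0, 0.3], [0, 0, -0.025, 0, 0, 0, 0.3], [0, 0, -0.025, 0, 0, 0, 0.3]]]'

```text
time: 4.87
ee_pos: [0.5893, -0.0074, 0.1385]
orientation: [2.215, 2.227, 0.0]
contact_force: [-1.1, 0.7, -1.7]
finger_gap: 0.0383
finger_force: 40.7
```

>>> carry_out --commands '[[[0, 0, -0.0125, 0, 0, 0, 0.3], [0, 0, -0.025, 0, 0, 0, 0.3], [0, 0, -0.025, 0, 0, 0, 0.3]]]'

```text
time: 5.12
ee_pos: [0.5891, -0.0074, 0.1372]
orientation: [2.216, 2.227, -0.0]
contact_force: [-0.8, 0.8, -1.7]
finger_gap: 0.0381
finger_force: 40.8
```

>>> carry_out --commands '[[[0, 0, -0.0125, 0, 0, 0, 0.3], [0, 0, -0.025, 0, 0, 0, 0.3], [0, 0, -0.025, 0, 0, 0, 0.3]]]'

```text
time: 5.37
ee_pos: [0.5891, -0.0074, 0.1361]
orientation: [-2.216, -2.227, 0.0]
contact_force: [0.4, -0.2, -2.4]
finger_gap: 0.0382
finger_force: 40.8
```

>>> carry_out --commands '[[[0, 0, -0.0125, 0, 0, 0, 0.3], [0, 0, -0.025, 0, 0, 0, 0.3], [0, 0, -0.025, 0, 0, 0, 0.3]]]'

```text
time: 5.62
ee_pos: [0.5892, -0.0075, 0.1353]
orientation: [2.216, 2.227, 0.0]
contact_force: [0.9, 0.2, -1.3]
finger_gap: 0.0382
finger_force: 40.8
```

```bash
python3 -c "
from station import *
s=get_state();print(s['torque'],s['contact_force'],s['ee_pos'])"
```

```text
[ 0.01452084 -0.06800999 -0.02226871] [ 0.85294713  0.19442391 -1.27481356] [ 0.58922814 -0.00748002  0.13528382]
```

>>> carry_out --commands '[[[0, 0, -0.0125, 0, 0, 0, 0.3], [0, 0, -0.025, 0, 0, 0, 0.3], [0, 0, -0.025, 0, 0, 0, 0.3]]]'

```text
time: 5.87
ee_pos: [0.5894, -0.0075, 0.1346]
orientation: [2.215, 2.227, 0.001]
contact_force: [0.1, -0.6, -0.7]
finger_gap: 0.0383
finger_force: 41.0
```

>>> carry_out --commands '[[[0, 0, -0.0125, 0, 0, 0, 0.3], [0, 0, -0.025, 0, 0, 0, 0.3], [0, 0, -0.025, 0, 0, 0, 0.3]]]'

```text
time: 6.12
ee_pos: [0.5892, -0.0075, 0.133]
orientation: [2.216, 2.227, -0.0]
contact_force: [1.5, -0.6, -0.6]
finger_gap: 0.0381
finger_force: 40.8
```

```bash
python3 -c "
from station import *
s=get_state();print(s['torque'],s['contact_force'],s['ee_pos'])"
```

```text
[-0.03993359 -0.27143884  0.05311173] [ 1.54978198 -0.56947011 -0.61565539] [ 0.58919665 -0.00749327  0.13300138]
```

Light side force in +x: the chamfer is guiding the sleeve. Yielding that way while going on down.

>>> carry_out --commands '[[[0.012, 0, 0, 0, 0, 0, 0.3], [0.012, 0, -0.0125, 0, 0, 0, 0.3], [0.012, 0, -0.0125, 0, 0, 0, 0.3], [0.012, 0, -0.0125, 0, 0, 0, 0.3]]]'

```text
time: 6.45
ee_pos: [0.5895, -0.0074, 0.1326]
orientation: [-2.215, -2.227, 0.001]
contact_force: [1.4, 0.0, -3.2]
finger_gap: 0.0381
finger_force: 40.8
```

```bash
cat > st.py <<'E'
from station import *
s=get_state();print(s['torque'].round(3),s['contact_force'].round(2),s['ee_pos'].round(4))
E
python3 st.py
```

```text
[-0.058 -0.111  0.018] [ 1.37  0.04 -3.23] [ 0.5895 -0.0074  0.1326]
```

>>> carry_out --commands '[[[0.006, 0, -0.0125, 0, 0, 0, 0.3], [0.006, 0, -0.025, 0, 0, 0, 0.3], [0.006, 0, -0.025, 0, 0, 0, 0.3]]]'

```text
time: 6.7
ee_pos: [0.5898, -0.0074, 0.1316]
orientation: [-2.216, -2.227, 0.0]
contact_force: [0.1, -0.9, -2.3]
finger_gap: 0.0382
finger_force: 40.8
```

```bash
python3 st.py
```

```text
[-0.053 -0.111 -0.028] [ 0.06 -0.86 -2.32] [ 0.5898 -0.0074  0.1316]
```

>>> carry_out --commands '[[[0.003, 0, -0.0125, 0, 0, 0, 0.3], [0.006, 0, -0.025, 0, 0, 0, 0.3], [0.006, 0, -0.025, 0, 0, 0, 0.3]]]'

```text
time: 6.95
ee_pos: [0.59, -0.0074, 0.1306]
orientation: [-2.216, -2.227, 0.0]
contact_force: [0.7, 0.1, -2.5]
finger_gap: 0.0381
finger_force: 40.9
```

>>> carry_out --commands '[[[0, 0, -0.0125, 0, 0, 0, 0.3], [0, 0, -0.025, 0, 0, 0, 0.3], [0, 0, -0.025, 0, 0, 0, 0.3]]]'

```text
time: 7.2
ee_pos: [0.59, -0.0074, 0.1296]
orientation: [-2.216, -2.227, 0.0]
contact_force: [-0.2, 0.1, -2.7]
finger_gap: 0.0384
finger_force: 40.8
```

```bash
python3 st.py
```

```text
[-0.024 -0.049 -0.024] [-0.19  0.08 -2.73] [ 0.59   -0.0074  0.1296]
```

Forces are back to baseline, so it is threaded. Balls are next.

>>> carry_out --commands '[[[0, 0, -0.0125, 0, 0, 0, 0.3], [0, 0, -0.025, 0, 0, 0, 0.3], [0, 0, -0.025, 0, 0, 0, 0.3]]]'

```text
time: 7.45
ee_pos: [0.59, -0.0074, 0.1286]
orientation: [-2.216, -2.227, 0.0]
contact_force: [0.0, -0.6, -2.1]
finger_gap: 0.0383
finger_force: 40.8
```

>>> carry_out --commands '[[[0, 0, -0.0125, 0, 0, 0, 0.3], [0, 0, -0.0125, 0, 0, 0, 0.3]]]'

```text
time: 7.62
ee_pos: [0.5901, -0.0074, 0.1282]
orientation: [-2.216, -2.227, 0.0]
contact_force: [-0.3, -0.3, -2.0]
finger_gap: 0.0381
finger_force: 40.8
```

```bash
python3 st.py
```

```text
[-0.001 -0.02  -0.002] [-0.27 -0.33 -1.99] [ 0.5901 -0.0074  0.1282]
```

>>> carry_out --commands '[[[0, 0, -0.0125, 0, 0, 0, 0.3], [0, 0, -0.0125, 0, 0, 0, 0.3]]]'

```text
time: 7.78
ee_pos: [0.5901, -0.0075, 0.1277]
orientation: [-2.216, -2.227, 0.0]
contact_force: [-0.2, 0.4, -2.0]
finger_gap: 0.0383
finger_force: 40.8
```

>>> carry_out --commands '[[[0, 0, -0.0125, 0, 0, 0, 0.3], [0, 0, -0.0125, 0, 0, 0, 0.3]]]'

```text
time: 7.95
ee_pos: [0.5901, -0.0075, 0.1272]
orientation: [2.216, 2.227, -0.0]
contact_force: [0.2, 0.3, -2.4]
finger_gap: 0.0384
finger_force: 40.8
```

```bash
python3 st.py
```

```text
[-0.026 -0.017 -0.035] [ 0.25  0.27 -2.4 ] [ 0.5901 -0.0075  0.1272]
```

>>> carry_out --commands '[[[0, 0, -0.0125, 0, 0, 0, 0.3], [0, 0, -0.0125, 0, 0, 0, 0.3]]]'

```text
time: 8.12
ee_pos: [0.5902, -0.0075, 0.1268]
orientation: [2.216, 2.227, 0.0]
contact_force: [0.9, -0.2, -2.3]
finger_gap: 0.0381
finger_force: 40.8
```

>>> carry_out --commands '[[[0, 0, -0.0125, 0, 0, 0, 0.3], [0, 0, -0.0125, 0, 0, 0, 0.3]]]'

```text
time: 8.28
ee_pos: [0.5903, -0.0075, 0.1264]
orientation: [2.215, 2.227, 0.0]
contact_force: [0.6, -0.0, -0.6]
finger_gap: 0.038
finger_force: 40.8
```

```bash
python3 st.py
```

```text
[-0.103 -0.125  0.021] [ 0.57 -0.03 -0.64] [ 0.5903 -0.0075  0.1264]
```

Contact begins at TCP z 0.1264, as expected for the balls (bottom about 43 mm above the washer).

>>> carry_out --commands '[[[0.005, 0, -0.0125, 0, 0, 0, 0.3], [0.005, 0, -0.0125, 0, 0, 0, 0.3]]]'

```text
time: 8.45
ee_pos: [0.5905, -0.0076, 0.126]
orientation: [2.215, 2.227, 0.0]
contact_force: [0.6, -1.6, -0.2]
finger_gap: 0.0381
finger_force: 41.0
```

```bash
python3 st.py
```

```text
[-0.118 -0.097 -0.007] [ 0.64 -1.64 -0.21] [ 0.5905 -0.0076  0.126 ]
```

>>> carry_out --commands '[[[0.004, -0.005, -0.0125, 0, 0, 0, 0.3], [0.004, -0.005, -0.0125, 0, 0, 0, 0.3]]]'

```text
time: 8.62
ee_pos: [0.5907, -0.0077, 0.1258]
orientation: [2.215, 2.227, 0.001]
contact_force: [0.4, -0.8, 1.0]
finger_gap: 0.0386
finger_force: 41.1
```

```bash
python3 st.py
```

```text
[-0.134 -0.127 -0.066] [ 0.44 -0.78  0.96] [ 0.5907 -0.0077  0.1258]
```

>>> carry_out --commands '[[[0.004, -0.005, -0.0125, 0, 0, 0, 0.3], [0.004, -0.005, -0.0125, 0, 0, 0, 0.3]]]'

```text
time: 8.78
ee_pos: [0.5909, -0.0078, 0.1255]
orientation: [2.215, 2.227, 0.001]
contact_force: [0.2, 0.5, 3.3]
finger_gap: 0.038
finger_force: 41.4
```

>>> carry_out --commands '[[[0, 0, -0.0125, 0, 0, 0, 0.3], [0, 0, -0.0125, 0, 0, 0, 0.3]]]'

```text
time: 8.95
ee_pos: [0.591, -0.0078, 0.1252]
orientation: [2.215, 2.226, 0.002]
contact_force: [0.1, 0.0, 5.3]
finger_gap: 0.0382
finger_force: 41.6
```

```bash
python3 st.py
```

```text
[-0.029  0.013 -0.013] [0.07 0.03 5.3 ] [ 0.591  -0.0078  0.1252]
```

>>> carry_out --commands '[[[0, 0, -0.0125, 0, 0, 0, 0.3], [0, 0, -0.0125, 0, 0, 0, 0.3]]]'

```text
time: 9.12
ee_pos: [0.591, -0.0078, 0.1249]
orientation: [2.215, 2.226, 0.002]
contact_force: [0.4, -0.4, 5.6]
finger_gap: 0.0385
finger_force: 41.6
```

```bash
python3 st.py
```

```text
[ 0.003 -0.042 -0.006] [ 0.41 -0.38  5.61] [ 0.591  -0.0078  0.1249]
```

>>> carry_out --commands '[[[0, 0, -0.0125, 0, 0, 0, 0.3], [0, 0, -0.0125, 0, 0, 0, 0.3]]]'

```text
time: 9.28
ee_pos: [0.5909, -0.0078, 0.124]
orientation: [2.215, 2.227, 0.001]
contact_force: [0.3, 0.1, 3.2]
finger_gap: 0.0381
finger_force: 41.5
```

>>> carry_out --commands '[[[0, 0, -0.01, 0, 0, 0, 0.3], [0, 0, -0.01, 0, 0, 0, 0.3]]]'

```text
time: 9.45
ee_pos: [0.5905, -0.0078, 0.1225]
orientation: [-2.215, -2.227, 0.0]
contact_force: [-0.1, 0.2, 1.0]
finger_gap: 0.0382
finger_force: 41.2
```

```bash
python3 st.py
```

```text
[ 0.043 -0.098  0.002] [-0.09  0.23  1.04] [ 0.5905 -0.0078  0.1225]
```

The balls are pressed in and the sleeve is riding over them. Sliding on, checking forces.

>>> carry_out --commands '[[[0, 0, -0.0125, 0, 0, 0, 0.3], [0, 0, -0.025, 0, 0, 0, 0.3], [0, 0, -0.0375, 0, 0, 0, 0.3], [0, 0, -0.05, 0, 0, 0, 0.3], [0, 0, -0.05, 0, 0, 0, 0.3]]]'

```text
time: 9.87
ee_pos: [0.5904, -0.0078, 0.1203]
orientation: [-2.215, -2.227, 0.001]
contact_force: [0.2, -0.4, -1.3]
finger_gap: 0.038
finger_force: 41.0
```

```bash
python3 st.py
```

```text
[-0.032 -0.099 -0.041] [ 0.24 -0.44 -1.32] [ 0.5904 -0.0078  0.1203]
```

>>> carry_out --commands '[[[0.003, 0, -0.0125, 0, 0, 0, 0.3], [0.003, 0, -0.025, 0, 0, 0, 0.3], [0.003, 0, -0.0375, 0, 0, 0, 0.3], [0.003, 0, -0.05, 0, 0, 0, 0.3], [0.003, 0, -0.0625, 0, 0, 0, 0.3], [0.003, 0, -0.075, 0, 0, 0, 0.3], [0.003, 0, -0.0875, 0, 0, 0, 0.3], [0.003, 0, -0.1, 0, 0, 0, 0.3]]]'

```text
time: 10.53
ee_pos: [0.5908, -0.0078, 0.1169]
orientation: [2.216, 2.227, 0.0]
contact_force: [-0.5, -0.5, 0.5]
finger_gap: 0.0382
finger_force: 41.0
```

```bash
python3 st.py
```

```text
[-0.028 -0.011  0.017] [-0.51 -0.45  0.51] [ 0.5908 -0.0078  0.1169]
```

>>> carry_out --commands '[[[0, 0, -0.02, 0, 0, 0, 0.3], [0, 0, -0.04, 0, 0, 0, 0.3], [0, 0, -0.06, 0, 0, 0, 0.3], [0, 0, -0.08, 0, 0, 0, 0.3], [0, 0, -0.1, 0, 0, 0, 0.3], [0, 0, -0.12, 0, 0, 0, 0.3], [0, 0, -0.14, 0, 0, 0, 0.3], [0, 0, -0.15, 0, 0, 0, 0.3]]]'

```text
time: 11.2
ee_pos: [0.5907, -0.0078, 0.1107]
orientation: [-2.216, -2.227, 0.0]
contact_force: [0.4, -0.3, -0.1]
finger_gap: 0.038
finger_force: 41.0
```

```bash
python3 st.py
```

```text
[-0.001 -0.065 -0.027] [ 0.41 -0.28 -0.06] [ 0.5907 -0.0078  0.1107]
```

>>> carry_out --commands '[[[0, 0, -0.02, 0, 0, 0, 0.3], [0, 0, -0.04, 0, 0, 0, 0.3], [0, 0, -0.06, 0, 0, 0, 0.3], [0, 0, -0.08, 0, 0, 0, 0.3], [0, 0, -0.1, 0, 0, 0, 0.3], [0, 0, -0.12, 0, 0, 0, 0.3], [0, 0, -0.14, 0, 0, 0, 0.3], [0, 0, -0.16, 0, 0, 0, 0.3]]]'

```text
time: 11.87
ee_pos: [0.5908, -0.0078, 0.1044]
orientation: [2.216, 2.227, 0.0]
contact_force: [-0.1, 0.1, 0.8]
finger_gap: 0.0378
finger_force: 41.0
```

```bash
python3 st.py
```

```text
[-0.064  0.094  0.067] [-0.09  0.11  0.79] [ 0.5908 -0.0078  0.1044]
```

>>> carry_out --commands '[[[0, 0, -0.02, 0, 0, 0, 0.3], [0, 0, -0.04, 0, 0, 0, 0.3], [0, 0, -0.06, 0, 0, 0, 0.3], [0, 0, -0.08, 0, 0, 0, 0.3], [0, 0, -0.1, 0, 0, 0, 0.3], [0, 0, -0.12, 0, 0, 0, 0.3], [0, 0, -0.14, 0, 0, 0, 0.3], [0, 0, -0.16, 0, 0, 0, 0.3]]]'

```text
time: 12.53
ee_pos: [0.5907, -0.0078, 0.098]
orientation: [-2.216, -2.227, 0.0]
contact_force: [-0.4, -0.5, 0.8]
finger_gap: 0.0382
finger_force: 41.0
```

```bash
python3 st.py
```

```text
[-0.065  0.019 -0.007] [-0.4  -0.55  0.78] [ 0.5907 -0.0078  0.098 ]
```

>>> carry_out --commands '[[[0, 0, -0.02, 0, 0, 0, 0.3], [0, 0, -0.04, 0, 0, 0, 0.3], [0, 0, -0.06, 0, 0, 0, 0.3], [0, 0, -0.08, 0, 0, 0, 0.3], [0, 0, -0.1, 0, 0, 0, 0.3], [0, 0, -0.12, 0, 0, 0, 0.3], [0, 0, -0.14, 0, 0, 0, 0.3], [0, 0, -0.16, 0, 0, 0, 0.3]]]'

```text
time: 13.2
ee_pos: [0.5907, -0.0078, 0.0916]
orientation: [-2.216, -2.227, 0.0]
contact_force: [0.1, -0.5, 1.3]
finger_gap: 0.0381
finger_force: 41.0
```

```bash
python3 st.py
```

```text
[-0.003 -0.002 -0.078] [ 0.1  -0.48  1.31] [ 0.5907 -0.0078  0.0916]
```

Now slow 0.5 mm steps towards the click.

>>> carry_out --commands '[[[0, 0, -0.0125, 0, 0, 0, 0.3], [0, 0, -0.025, 0, 0, 0, 0.3], [0, 0, -0.0375, 0, 0, 0, 0.3], [0, 0, -0.05, 0, 0, 0, 0.3], [0, 0, -0.05, 0, 0, 0, 0.3]]]'

```text
time: 13.62
ee_pos: [0.5904, -0.0078, 0.0889]
orientation: [-2.215, -2.226, 0.001]
contact_force: [0.9, 0.1, -3.4]
finger_gap: 0.0377
finger_force: 40.8
```

>>> carry_out --commands '[[[0, 0, -0.0125, 0, 0, 0, 0.3], [0, 0, -0.025, 0, 0, 0, 0.3], [0, 0, -0.025, 0, 0, 0, 0.3]]]'

```text
time: 13.87
ee_pos: [0.5904, -0.0078, 0.0878]
orientation: [-2.215, -2.226, 0.001]
contact_force: [0.7, -0.1, -5.2]
finger_gap: 0.0383
finger_force: 40.6
```

```bash
python3 st.py
```

```text
[-0.003 -0.04   0.037] [ 0.72 -0.15 -5.16] [ 0.5904 -0.0078  0.0878]
```

The pull has turned downward: the balls are rolling over the top edge, so the click is close.

>>> carry_out --commands '[[[0, 0, -0.0125, 0, 0, 0, 0.3], [0, 0, -0.025, 0, 0, 0, 0.3], [0, 0, -0.025, 0, 0, 0, 0.3]]]'

```text
time: 14.12
ee_pos: [0.5905, -0.0079, 0.0872]
orientation: [-2.215, -2.227, 0.001]
contact_force: [0.2, 0.3, -5.5]
finger_gap: 0.038
finger_force: 40.6
```

>>> carry_out --commands '[[[0, 0, -0.0125, 0, 0, 0, 0.3], [0, 0, -0.0125, 0, 0, 0, 0.3]]]'

```text
time: 14.28
ee_pos: [0.5907, -0.0078, 0.0871]
orientation: [-2.216, -2.227, 0.0]
contact_force: [-0.6, -0.5, -4.5]
finger_gap: 0.0383
finger_force: 40.7
```

```bash
python3 st.py
```

```text
[-0.025 -0.065  0.019] [-0.65 -0.45 -4.46] [ 0.5907 -0.0078  0.0871]
```

>>> carry_out --commands '[[[0, 0, -0.0125, 0, 0, 0, 0.3], [0, 0, -0.0125, 0, 0, 0, 0.3]]]'

```text
time: 14.45
ee_pos: [0.5908, -0.0078, 0.0868]
orientation: [2.216, 2.227, 0.0]
contact_force: [0.2, -0.7, -2.8]
finger_gap: 0.0386
finger_force: 40.7
```

>>> carry_out --commands '[[[0, 0, -0.0125, 0, 0, 0, 0.3], [0, 0, -0.0125, 0, 0, 0, 0.3]]]'

```text
time: 14.62
ee_pos: [0.5909, -0.0078, 0.0864]
orientation: [2.215, 2.227, 0.001]
contact_force: [-1.2, 0.2, -2.7]
finger_gap: 0.0383
finger_force: 40.8
```

```bash
python3 st.py
```

```text
[-0.014  0.026 -0.045] [-1.18  0.17 -2.72] [ 0.5909 -0.0078  0.0864]
```

>>> carry_out --commands '[[[0, 0, -0.0125, 0, 0, 0, 0.3], [0, 0, -0.0125, 0, 0, 0, 0.3]]]'

```text
time: 14.78
ee_pos: [0.5909, -0.0078, 0.0859]
orientation: [2.215, 2.227, 0.0]
contact_force: [1.4, -0.6, -1.9]
finger_gap: 0.0383
finger_force: 40.8
```

>>> carry_out --commands '[[[0, 0, -0.0125, 0, 0, 0, 0.3], [0, 0, -0.0125, 0, 0, 0, 0.3]]]'

```text
time: 14.95
ee_pos: [0.5908, -0.0078, 0.0852]
orientation: [2.216, 2.227, 0.0]
contact_force: [-0.3, 0.7, -2.1]
finger_gap: 0.0385
finger_force: 40.8
```

```bash
python3 st.py
```

```text
[-0.005  0.009  0.024] [-0.27  0.72 -2.13] [ 0.5908 -0.0078  0.0852]
```

Free play, no ball force. Continuing to the washer.

>>> carry_out --commands '[[[0, 0, -0.0125, 0, 0, 0, 0.3], [0, 0, -0.0125, 0, 0, 0, 0.3]]]'

```text
time: 15.12
ee_pos: [0.5907, -0.0078, 0.0846]
orientation: [-2.216, -2.227, 0.0]
contact_force: [0.4, 0.1, -2.2]
finger_gap: 0.0384
finger_force: 40.8
```

>>> carry_out --commands '[[[0, 0, -0.0125, 0, 0, 0, 0.3], [0, 0, -0.0125, 0, 0, 0, 0.3]]]'

```text
time: 15.28
ee_pos: [0.5909, -0.0078, 0.0845]
orientation: [2.216, 2.227, 0.0]
contact_force: [-0.5, 0.4, -0.4]
finger_gap: 0.0382
finger_force: 41.0
```

```bash
python3 st.py
```

```text
[ 0.006  0.025 -0.029] [-0.54  0.35 -0.42] [ 0.5909 -0.0078  0.0845]
```

Washer contact is 42 mm below the first ball contact, as it should be. Releasing and rising.

>>> carry_out --commands '[[[0, 0, 0, 0, 0, 0, 0.55], [0, 0, 0, 0, 0, 0, 0.7], [0, 0, 0, 0, 0, 0, 1], [0, 0, 0, 0, 0, 0, 1], [0, 0, 0, 0, 0, 0, 1], [0, 0, 0, 0, 0, 0, 1], [0, 0, 0, 0, 0, 0, 1]]]'

```text
time: 15.87
ee_pos: [0.5908, -0.0078, 0.0842]
orientation: [2.216, 2.227, 0.0]
contact_force: [-1.1, 0.0, 0.3]
finger_gap: 0.0857
finger_force: 0.0
```

>>> carry_out --commands '[[[0, 0, 0.3, 0, 0, 0, 1], [0, 0, 0.9, 0, 0, 0, 1], [0, 0, 1.8, 0, 0, 0, 1], [0, 0, 2.8, 0, 0, 0, 1], [0, -1, 2.8, 0, 0, 0, 1], [0, -2, 2.8, 0, 0, 0, 1], [0, -3, 2.8, 0, 0, 0, 1], [0, -4, 2.8, 0, 0, 0, 1]]]'

```text
time: 16.53
ee_pos: [0.5908, -0.1693, 0.1979]
orientation: [2.213, 2.227, 0.001]
contact_force: [-0.2, 0.6, -0.0]
finger_gap: 0.085
finger_force: 0.0
```

>>> carry_out --commands '[[[0, 0, 0, 0, 0, 0, 1], [0, 0, 0, 0, 0, 0, 1], [0, 0, 0, 0, 0, 0, 1]]]'

```text
time: 16.78
ee_pos: [0.5908, -0.1677, 0.1968]
orientation: [2.216, 2.226, 0.001]
contact_force: [-0.3, 0.4, 0.1]
finger_gap: 0.0854
finger_force: 0.0
```

```bash
python3 - <<'E'
from h import *
s=get_state();print(s["time"],s["ee_pos"],s["contact_force"])
a=capture("scene")[:,:,::-1];b=capture("top")[:,:,::-1];S=14;u,v=304,235
c=crop(0,a,u,v,24,20,S);raw=c.copy()
for z,col in((.075,(0,255,0)),(.109,(0,255,255))):
    P=[px("scene",[.591+.02*np.cos(t),-.0059+.02*np.sin(t),z]) for t in np.linspace(0,6.28,60)]
    cv2.polylines(c,[np.array([[(p[0]-u+20.5)*S,(p[1]-v+24.5)*S] for p in P]).astype(np.int32)],True,col,1)
cv2.imwrite("pics/c4.png",cv2.resize(np.hstack([raw,c]),(800,480)))
E
```

```text
16.7833 [ 0.59078928 -0.16772035  0.19683324] [-0.32073791  0.38027254  0.1135425 ]
```

View pics/c4.png

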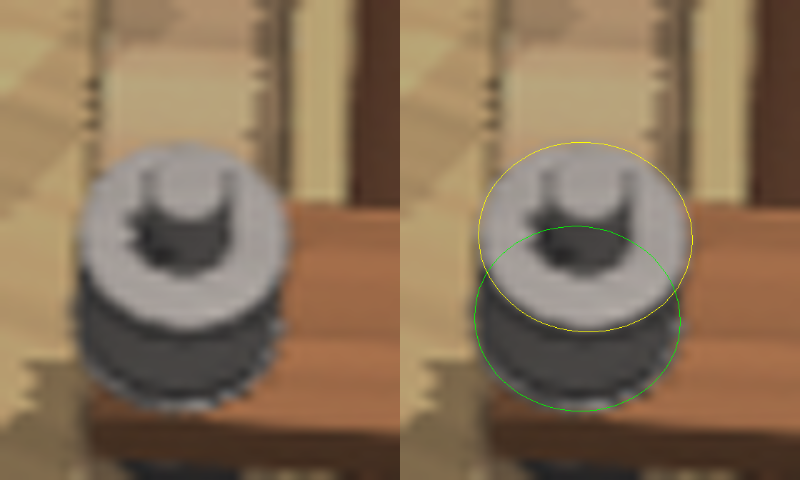

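The sleeve sits upright and flat on the washer: its top ring matches the circle for 109 mm height, and the rod shows through the bore. Handing in.

```bash
python3 -c "
from station import *
print(hand_in())"
```

```text
the job is handed in; nothing more can be done
None
```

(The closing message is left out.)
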